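# Catch the bar ends from the gravity chute

## Task

Pick up the grey parts pan by its handle and hold it in the air under the mouth of the chute, pushing the pan's front wall against the hanging sprung paddle so that the gate drops and all four aluminium slugs slide into the pan. Then draw the pan back so the paddle springs shut, and set it down upright in the middle of the black rubber mat with all four slugs in it, and let go. Do not touch the slugs with the gripper, and leave the spray can, the wrench and the pot where they are.

Things in the scene. Friction and masses are not known exactly. Their poses are not given: they have to be found in the camera images.
- dispenser: Fixed dispenser: straight open-topped polished (slippery) steel chute, 34 mm wide inside, sloping 30 degrees, on a grey post and base plate which begin 100 mm behind the mouth. Origin: on the bench straight below the chute's mouth edge; x is level and points from the mouth up-slope to the post, z up. Slugs slide to -x. Below and before the mouth all is free except the paddle.
- mouth (a point): Middle of the lower edge of the chute floor, where the slugs fall off, 160 mm above the bench; axes as for the dispenser. The slugs land roughly 20 to 80 mm in front of it (dispenser -x).
- paddle (a joint): Angle of the dark steel rocker hinged under the chute: 0 gate shut (held by a spring) to 0.42 rad (stop). It carries the gate lip across the mouth and the hanging paddle. Pushing the paddle to dispenser +x raises the angle and drops the lip: slugs slide out from about 0.2 rad. It springs shut. Push 1.5 to 4 N; 25 mm of travel at 90 mm above the bench gives about 0.3 rad.
- paddle_face (a point): Middle of the paddle plate's front face (60 mm wide, 50 mm high: 65 to 115 mm above the bench when shut). When shut it is 20 mm behind the mouth edge (dispenser x = +0.020), 90 mm above the bench. The opened lip dips to about 115 mm above the bench, so hold the pan's rim at 75 to 105 mm.
- pan: Loose grey plastic parts pan, an open rectangular box 150 mm (x) by 110 mm (y) by 50 mm high, walls and floor 4 mm, 100 g, with a straight handle. Origin: centre of the underside of the box; x points away from the handle to the pan's front wall (at x = +0.075), z up.
- pan_grip (a point): Grip point of the pan's handle: a level bar 14 mm wide (y), 22 mm high (29 to 51 mm above the pan's underside), from the pan's back wall (x = -0.075) to x = -0.165. The point is mid-section at pan x = -0.117, 40 mm above the underside; axes as the pan. The loaded pan is nose-heavy: grip firmly (about 40 N).
- mat: Fixed black rubber mat, 200 mm (x) by 180 mm (y), 3 mm thick, flat on the bench; origin: centre of its underside.
- slug0_center (a point): short solid aluminium bar end (slug), a plain cylinder 24 mm diameter, 15 mm high, 18 g; this point is its centre. At the start the four lie flat, one behind the other, in the chute against its gate lip; slug0 is the lowest.
- slug1_center (a point): short solid aluminium bar end (slug), a plain cylinder 24 mm diameter, 15 mm high, 18 g; this point is its centre. At the start the four lie flat, one behind the other, in the chute against its gate lip; slug0 is the lowest.
- slug2_center (a point): short solid aluminium bar end (slug), a plain cylinder 24 mm diameter, 15 mm high, 18 g; this point is its centre. At the start the four lie flat, one behind the other, in the chute against its gate lip; slug0 is the lowest.
- slug3_center (a point): short solid aluminium bar end (slug), a plain cylinder 24 mm diameter, 15 mm high, 18 g; this point is its centre. At the start the four lie flat, one behind the other, in the chute against its gate lip; slug0 is the lowest.
- spray_can: Bystander: upright white spray can, 66 mm diameter, 190 mm high; origin at the centre of its foot.
- wrench: Bystander: steel wrench lying on the bench; origin at the middle of its underside.
- tool_pot: Bystander: open black pot, 80 mm diameter at the rim, 100 mm high; origin at the centre of its foot.

How it is judged:
By the outcome, as a careful person would: the job done as asked, in the order asked, and still so for the second after the job is handed in, with the robot touching nothing.
It also fails if it takes over 51 s, if anything falls off the work surface, if the arm or the gripper's body presses on something with over 40 N, if the wrist force passes 120 N, or if a joint passes its speed limit or range.

## Robot

A 7-joint arm with a two-finger parallel gripper is mounted at the origin on the work surface. World frame = base frame: x ahead of the robot, y to its left, z up, the work surface at z = 0. Lengths are in mm, angles in rad, forces in N, time in s.
With the tool pointing down it reaches from about 400 to 875 mm from the base axis. Payload 6.5 kg.
Tool frame: the origin (TCP) lies at the very end of the fingers, on their centre line; the grasp point (between the pads) lies 19 mm behind it; z points along the fingers, y is the line along which they close (so a half turn about z gives the same grasp; the last joint's range is limited). The gripper opens to 85 mm and grips with 20 to 120 N. Pads are 22 mm wide; open, the fingers measure 114 mm over their backs; the gripper's body (76 mm by 85 mm) begins 54 mm behind the grasp point. The pads swing forward as they close: fully open they stand 13 mm farther back than shut.
Start: joints at [-1.234, 0.536, -0.004, 1.538, 0.003, 1.067, -0.071], TCP at [254.792, 597.973, 231.29] pointing down, gripper open.
Joint ranges: [-2.7, 2.7], [-0.37, 2.16], [-1.27, 1.26], [0.24, 2.4], [-1.31, 4.45], [0.19, 1.91], [-2.76, 2.76]. Speed limits (rad/s): [2.39, 2.39, 3.14, 3.14, 3.14, 3.14, 3.14].

## Interface

Orientations are given as a rotation vector (axis times angle).
In Python, from workcell import monitor, optics, r gives the robot as it stands.
- The arm moves only by the shell command python3 -m pendant 'ROWS' [OPENING] [FORCE]. ROWS is a JSON object of lists of equal length, an entry for each row: "linear": the shift along the tool's x, y, z in m, a list of three; "twist": the turn about the tool's z in degrees. A call has 1 to 8 rows; each row is the pose to reach, as a shift and turn from the pose commanded when the call began, along the tool's axes at that moment; what a row does not reach only later rows make up. A row lasts 1/12 s, in which the tool goes at most 41.7 mm and 7.16 degrees, less where a joint would pass 70% of its speed; a pose out of reach is approached as far as the arm can. A call with a gripper value outside its range is refused whole. OPENING is the opening, from -1 (shut) to 1 (fully open), so that 0 is half open, set as the call begins (- or left out, the last holds). The fingers move at their own pace and stop on an object; FORCE is the grip in N (left out, the last holds). Time passes only in rows, so rows that repeat a pose let the fingers close. It gives the time, the measured TCP pose, the force, the opening and the grip force at its end, in the units of the state.
- monitor.sense(): the state, without advancing time (a new reading comes with each control period).
- optics.read_camera(name): name is "side" or "top" or "wrist"; returns the picture (400x640x3 uint8, blue, green, red); there is no depth.
- optics.camera_info(name): a dict with "fov_y" (degrees; the focal length in pixels is half the picture's height over the tangent of half this angle, whatever the lens; pixels are square), "cx", "cy" (the principal point, pixels), "distortion" ([k1, k2, p1, p2, k3] as OpenCV has them; the pictures are not rectified), "extrinsics" (4x4, takes a point from world to camera coordinates); the wrist camera has in their place "mount" (4x4, takes a point from camera to tool coordinates, whose origin is the TCP and whose axes are the flange's). Camera axes: x right, y down, z forward; pixel columns grow to the right and rows downward; lengths in mm; the calibration is good to about 2 mm. A picture is of the moment at which its call begins: read the wrist's pose just before it. camera_info takes no time and is no camera call.
- r.job_done(): hands the job in; it is judged then, once.
Trained networks look in the newest picture that a camera, given by its name, has taken for a name from the list of things; names that differ only in an ending like _2 or _b are one class to them, and where a whole thing is asked for, a point or a joint stands for the part that bears it (a point fixed in the world has none). Each returns a list of dicts, best first, with "p" (0 to 1); they miss things now and then, are a little off and sometimes report something else, mostly with a low value. They report only what shows in the picture. A call takes as long as a camera call.
- optics.look_for(target, camera): "rect" ([left, top, width, height] in pixels, round what is visible of it).
- optics.cut_out(target, camera): "mask" (400x640 bool, what is visible of it) and "rect" ([left, top, width, height] in pixels, round what is visible of it).
The state is a dict: "clock": time; "q": joint angles; "joint_vel": joint speeds; "tau": joint torques, N m; "eef_pos": TCP position; "tcp_rot": TCP orientation; "wrist_force": force on the tool from outside, world axes, zero at the start; "ft_torque": the same for the moment, N m; "finger_gap": opening from 0.0 (shut) to 1.0 (fully open); "finger_force": force on a finger pad.
Only numpy, scipy, OpenCV 4.12 (cv2) and the standard library are available. Lean on these libraries where they do the work, as an engineer would, in place of code of your own. Each camera call takes 0.05 s, during which the arm holds its last target. There are 200 camera calls.

## Working session

There is one attempt and no reset: what is moved stays moved. The work goes in short steps, Python scripts to look and compute and a shell command to move; the robot and the scene stay as the last step left them, time stands still between calls to the robot, and variables do not carry over. Pictures are saved under pics/ and viewed, at most 12 in all, crops included, and the job is handed in when it is done.

```bash
mkdir -p pics; ls; python3 - <<'E'
from workcell import monitor, optics, r
import cv2,numpy as np
print(monitor.sense())
ims=[]
for c in ("top","side"):
    im=optics.read_camera(c); cv2.imwrite(f"pics/{c}0.png",im)
    i=optics.camera_info(c); print(c,i)
    for t in ("pan","pan_grip","mat","dispenser","paddle","slug0_center","spray_can","wrench","tool_pot"):
        print(c,t,[(np.round(d["rect"]).tolist(),round(d["p"],2)) for d in optics.look_for(t,c)][:4])
print(optics.camera_info("wrist"))
E
```

```text
pics
{'clock': 0.0, 'q': array([-1.23419901,  0.53715972, -0.00443901,  1.53888872,  0.00259631,
        1.06729074, -0.07123861]), 'joint_vel': array([ 0.00063137,  0.00080078, -0.0013404 , -0.00096271, -0.0014172 ,
       -0.0001787 ,  0.00030579]), 'tau': array([ 3.97245076e-04, -5.83406925e+01,  1.04883324e+00, -2.59098405e+01,
        1.23230531e-02,  9.67777509e-03, -5.50159214e-06]), 'eef_pos': array([254.56159301, 597.38516537, 230.41118124]), 'tcp_rot': array([-6.28349480e-01, -3.07788200e+00,  2.71116561e-03]), 'wrist_force': array([-0.40817185,  0.33562593, -0.52245774]), 'ft_torque': array([-0.02848925,  0.01299079, -0.02719235]), 'finger_force': 0.0, 'finger_gap': 1.0011721920196017}
top {'fov_y': 53.32218037066854, 'cx': 318.89296533464045, 'cy': 198.6749973344512, 'distortion': array([-0.07971352,  0.        ,  0.        ,  0.        ,  0.        ]), 'extrinsics': array([[-7.17082195e-03, -9.99973125e-01,  1.52569224e-03,
         7.52026819e+01],
       [-9.95487688e-01,  6.99427261e-03, -9.46326698e-02,
         5.83743690e+02],
       [ 9.46194555e-02, -2.19740187e-
[... 1691 characters left out ...]
, 58.0], 0.91), ([320.0, 223.0, 70.0, 73.0], 0.15)]
side wrench [([411.0, 249.0, 48.0, 55.0], 0.83), ([319.0, 224.0, 71.0, 73.0], 0.54)]
side tool_pot [([173.0, 153.0, 30.0, 36.0], 0.72)]
{'fov_y': 70.90546523821361, 'cx': 319.7180320777973, 'cy': 193.0910235210954, 'distortion': array([-0.0223784,  0.       ,  0.       ,  0.       ,  0.       ]), 'mount': array([[-4.90748253e-04, -9.54706629e-01, -2.97548335e-01,
         7.52334421e+01],
       [ 9.99998214e-01,  7.44721879e-05, -1.88825277e-03,
         1.77571105e-01],
       [ 1.82488651e-03, -2.97548731e-01,  9.54704888e-01,
        -1.44042587e+02],
       [ 0.00000000e+00,  0.00000000e+00,  0.00000000e+00,
         1.00000000e+00]])}
```

View pics/top0.png

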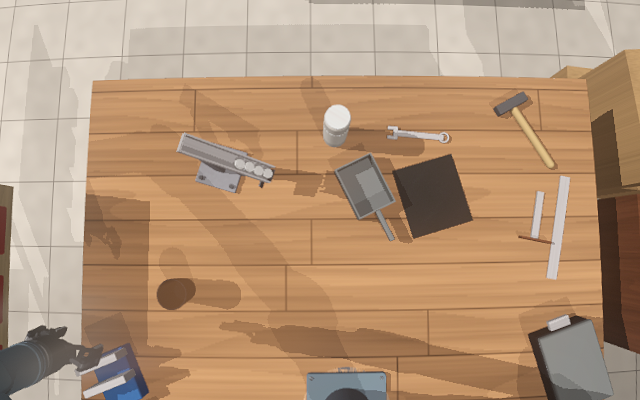

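View pics/side0.png

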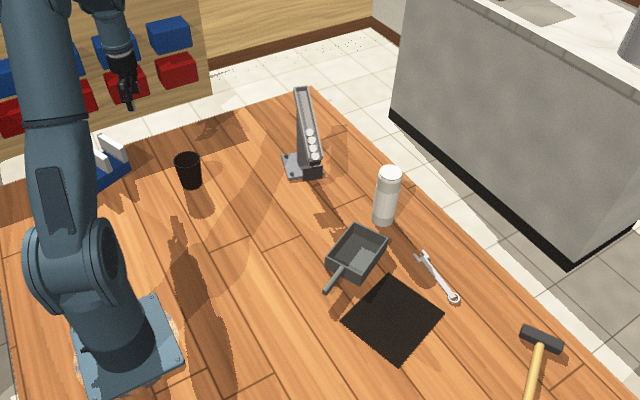

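The top view shows the dispenser's mouth near (272,175) with the chute rising to (180,142). The pan box covers about (335–395,154–220), its handle ends near (392,240), and the mat is at (392–472,154–238). Next I'll extract the outlines.

```bash
cat > h.py <<'E'
from workcell import monitor, optics, r
import cv2,numpy as np
from scipy.spatial.transform import Rotation as R
def cam(c,s=None):
    i=optics.camera_info(c); f=200/np.tan(np.radians(i["fov_y"]/2))
    K=np.array([[f,0,i["cx"]],[0,f,i["cy"]],[0,0,1]])
    if c=="wrist":
        s=s or monitor.sense(); T=np.eye(4); T[:3,:3]=R.from_rotvec(s["tcp_rot"]).as_matrix(); T[:3,3]=s["eef_pos"]
        E=np.linalg.inv(T@i["mount"])
    else: E=i["extrinsics"]
    return K,i["distortion"],E
def lift(px,z,C):
    K,D,E=C; n=cv2.undistortPoints(np.array(px,float).reshape(-1,1,2),K,D).reshape(-1,2)
    d=np.c_[n,np.ones(len(n))]@E[:3,:3]; o=-E[:3,:3].T@E[:3,3]
    return o+d*((np.asarray(z)-o[2])/d[:,2])[:,None]
def proj(P,C):
    K,D,E=C; return cv2.projectPoints(np.array(P,float).reshape(-1,1,3),cv2.Rodrigues(E[:3,:3])[0],E[:3,3],K,D)[0].reshape(-1,2)
E
python3 - <<'E'
from h import *
im=cv2.imread("pics/top0.png"); optics.read_camera("top"); C=cam("top")
for t,z in (("mat",3),("pan",50),("dispenser",0),("paddle",0)):
    for d in optics.cut_out(t,"top")[:1]:
        m=d["mask"].astype(np.uint8); print(t,d["p"],d["rect"])
        c=max(cv2.findContours(m,0,2)[0],key=cv2.contourArea)
        a=cv2.minAreaRect(c); b=cv2.boxPoints(a); print(b.round(1).tolist(), lift(b,z,C).round().tolist())
cv2.imwrite("pics/crop.png",cv2.resize(im[95:250,165:480],None,fx=2.5,fy=2.5,interpolation=cv2.INTER_CUBIC))
E
```

```text
mat 0.68 [394.2, 154.0, 79.6, 84.4]
[[391.3999938964844, 170.8000030517578], [450.8999938964844, 151.39999389648438], [473.1000061035156, 219.39999389648438], [413.5, 238.8000030517578]] [[665.0, -135.0, 3.0], [720.0, -309.0, 3.0], [525.0, -365.0, 3.0], [472.0, -193.0, 3.0]]
pan 0.55 [333.0, 154.1, 59.5, 87.4]
[[332.3999938964844, 169.8000030517578], [370.0, 151.0], [409.3999938964844, 229.8000030517578], [371.79998779296875, 248.60000610351562]] [[661.0, 34.0, 50.0], [712.0, -69.0, 50.0], [497.0, -171.0, 50.0], [447.0, -69.0, 50.0]]
dispenser 0.64 [175.7, 136.0, 97.8, 59.1]
[[168.3000030517578, 172.8000030517578], [181.1999969482422, 131.3000030517578], [277.1000061035156, 161.1999969482422], [264.20001220703125, 202.60000610351562]] [[664.0, 502.0, 0.0], [786.0, 469.0, 0.0], [695.0, 189.0, 0.0], [577.0, 225.0, 0.0]]
paddle 0.72 [265.1, 170.4, 5.8, 3.6]
[[264.0, 169.0], [270.0, 169.0], [270.0, 176.0], [264.0, 176.0]] [[673.0, 226.0, 0.0], [673.0, 209.0, 0.0], [652.0, 209.0, 0.0], [653.0, 226.0, 0.0]]
```

View pics/crop.png

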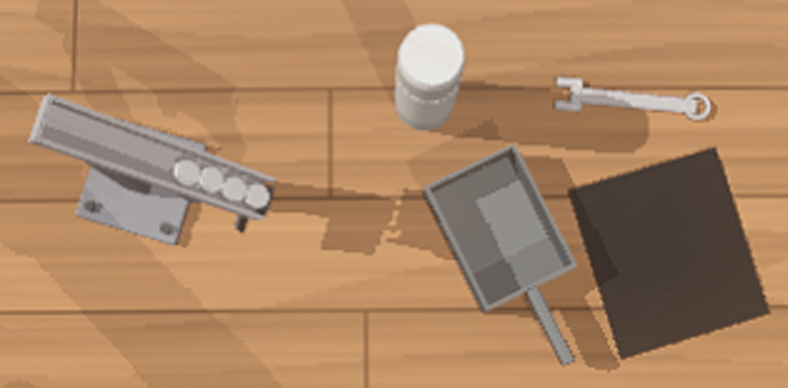

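```bash
python3 - <<'E'
from h import *
C=cam("top"); f=lambda a:np.array(a)/2.5+[165,95]
hd=lambda v:np.degrees(np.arctan2(v[...,1],v[...,0])).round(1)
rim=lift(f([(426,189),(515,146),(576,265),(488,311)]),50,C); print("rim",rim.round(),np.linalg.norm(np.diff(rim,axis=0),axis=1),"c",rim.mean(0))
print("pan heads",hd(rim[0]-rim[3]),hd(rim[1]-rim[2]))
h=lift(f([(530,290),(567,363)]),51,C); print("handle",h,hd(h[0]-h[1]))
s=lift(f([(257,195),(235,188),(211,180),(187,172)]),[179,191,203,215],C); print("slug",s.round(1),hd(s[3]-s[0]),np.linalg.norm(np.diff(s[:,:2],axis=0),axis=1))
e=lift(f([(277,180),(265,216),(47,95),(30,142)]),[180,180,300,300],C); print("chute",e.round(),hd(e[2]-e[0]),hd(e[3]-e[1]))
mat=lift(f([(570,188),(715,148),(769,313),(621,358)]),3,C); print("mat",mat.round(),mat.mean(0),hd(mat[1]-mat[2]))
can=lift(f([(424,115),]),0,C); print("can",can)
S=cam("side");optics.read_camera("side");
print("side slug proj",proj(np.c_[s[:,:2],[179,191,203,215]],S).round().tolist(), "pan rim",proj(rim,S).round().tolist())
s=monitor.sense();print(s["eef_pos"],s["clock"])
E
```

```text
rim [[ 658.   26.   50.]
 [ 705.  -72.   50.]
 [ 574. -135.   50.]
 [ 526.  -39.   50.]] [108.38792514 145.33178346 107.74077086] c [615.84205952 -55.14306323  50.        ]
pan heads 26.1 25.9
handle [[ 547.69446327  -84.71002038   51.        ]
 [ 469.21791729 -122.89923978   51.        ]] 25.9
slug [[632.2 192.7 179. ]
 [637.1 212.  191. ]
 [642.8 232.7 203. ]
 [648.4 252.9 215. ]] 75.0 [19.91824045 21.48467926 20.95119216]
chute [[646. 174. 180.]
 [612. 185. 180.]
 [700. 357. 300.]
 [660. 370. 300.]] 73.7 75.5
mat [[ 666. -140.    3.]
 [ 712. -309.    3.]
 [ 522. -364.    3.]
 [ 474. -193.    3.]] [ 593.60169368 -251.36033565    3.        ] 16.1
can [[752.35496647  24.86116192   0.        ]]
side slug proj [[314.0, 155.0], [312.0, 147.0], [310.0, 139.0], [309.0, 131.0]] pan rim [[352.0, 221.0], [387.0, 238.0], [361.0, 275.0], [324.0, 256.0]]
[254.78524148 597.98300282 231.2983072 ] 1.3
```

```bash
cat >> h.py <<'E'
def rel(xyz,head,n=1):
    s=monitor.sense(); M=R.from_rotvec(s["tcp_rot"]).as_matrix(); h=np.degrees(np.arctan2(M[1,0],M[0,0]))
    d=M.T@(np.array(xyz)-s["eef_pos"])/1000; t=-((head-h+180)%360-180)
    print("t",s["clock"],"pos",s["eef_pos"].round(1),"head",h.round(1),"tilt",M[:,2].round(3),"shift",d.round(4),"twist",round(t,2),"rows",round(max(np.linalg.norm(d)/.0417,abs(t)/7.16),1))
E
python3 -c "
from h import *
rel((511,-106,170),26); rel((380,250,231),91)"
```

```text
t 1.3 pos [254.8 598.  231.3] head 156.9 tilt [ 0. -0. -1.] shift [-0.5116 -0.5472  0.0613] twist 130.92 rows 18.3
t 1.3 pos [254.8 598.  231.3] head 156.9 tilt [ 0. -0. -1.] shift [-0.2516 -0.2711  0.0003] twist 65.92 rows 9.2
```

```bash
python3 -m pendant '{"linear":[[-0.027,-0.030,0],[-0.054,-0.060,0],[-0.081,-0.090,0],[-0.108,-0.120,0],[-0.135,-0.150,0],[-0.162,-0.180,0],[-0.189,-0.210,0],[-0.216,-0.240,0]],"twist":[7,14,21,28,35,42,49,56]}' 1 40; python3 -c "
from h import *
rel((511,-106,170),26)"
```

```text
clock: 1.97
eef_pos: [359.8, 290.7, 231.6]
tcp_rot: [-2.007, -2.417, -0.001]
wrist_force: [1.5, -0.1, 0.9]
finger_gap: 1.0
finger_force: 0.0
t 1.9667 pos [359.8 290.7 231.6] head 100.6 tilt [ 0.     0.001 -1.   ] shift [-0.4178  0.0757  0.0613] twist 74.59 rows 10.4
```

```bash
python3 -m pendant '{"linear":[[-0.039,0.007,0.005],[-0.078,0.014,0.010],[-0.117,0.021,0.015],[-0.156,0.028,0.020],[-0.195,0.035,0.025],[-0.234,0.042,0.030],[-0.273,0.049,0.035],[-0.312,0.056,0.040]],"twist":[7,14,21,28,35,42,49,56]}'; python3 -c "
from h import *
rel((511,-106,170),26)"
```

```text
clock: 2.63
eef_pos: [474.1, -4.9, 191.5]
tcp_rot: [-2.907, -1.192, -0.002]
wrist_force: [1.4, 1.0, 0.1]
finger_gap: 0.997
finger_force: 0.0
t 2.6333 pos [474.1  -4.9 191.5] head 44.6 tilt [ 0.001  0.    -1.   ] shift [-0.0447  0.0978  0.0215] twist 18.61 rows 2.6
```

```bash
python3 -m pendant '{"linear":[[-0.015,0.033,0.007],[-0.030,0.065,0.014],[-0.045,0.098,0.0215],[-0.045,0.098,0.0215],[-0.045,0.098,0.0215]],"twist":[6.5,13,18.6,18.6,18.6]}'; python3 - <<'E'
from h import *
rel((511,-106,21),26)
s=monitor.sense(); im=optics.read_camera("wrist"); C=cam("wrist",s)
u=R.from_euler("z",26,degrees=True).as_matrix()
P=np.array([(75,55,50),(75,-55,50),(-75,-55,50),(-75,55,50),(-75,0,51),(-165,7,51),(-165,-7,51)])@u.T+[616,-55,0]
q=proj(P,C); print(q.round().tolist())
for a in q: cv2.circle(im,tuple(int(v) for v in a),4,(0,0,255),1)
cv2.imwrite("pics/w1.png",im)
E
```

```text
clock: 3.05
eef_pos: [510.8, -106.6, 169.5]
tcp_rot: [3.059, 0.71, -0.001]
wrist_force: [-0.4, 0.8, -1.1]
finger_gap: 1.0
finger_force: 0.0
t 3.05 pos [ 510.8 -106.6  169.5] head 26.1 tilt [-0.001 -0.001 -1.   ] shift [ 0.0006 -0.0006  0.1485] twist 0.12 rows 3.6
[[249.0, -48.0], [389.0, -47.0], [377.0, 144.0], [260.0, 144.0], [319.0, 144.0], [312.0, 232.0], [325.0, 232.0]]
```

View pics/w1.png

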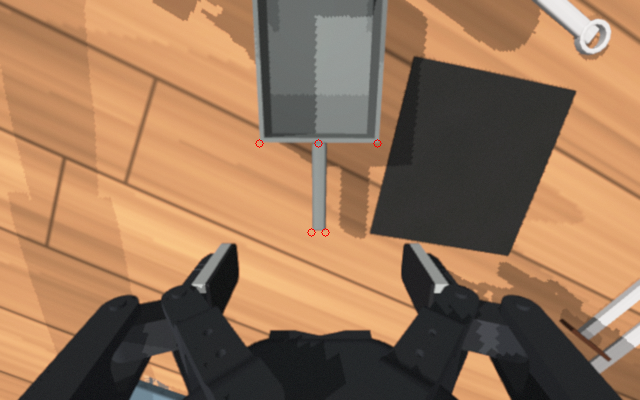

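The wrist view shows the handle at (319,143–230), centred between the pads. It sits about 3 mm further forward than predicted. The mat corners are (414,57), (576,91), (510,255) and (371,233). Descending.

```bash
python3 - <<'E'
from h import *
s=monitor.sense();m=lift([(414,57),(576,91),(510,255),(371,233)],3,cam("wrist",s));print(m.round(),m.mean(0))
E
python3 -m pendant '{"linear":[[0.001,0,0.03],[0.003,0.001,0.07],[0.003,0.001,0.11],[0.003,0.001,0.135],[0.003,0.001,0.148],[0.003,0.001,0.148],[0.003,0.001,0.148]],"twist":[0,0,0,0,0,0,0]}'
python3 -m pendant '{"linear":[[0,0,0],[0,0,0],[0,0,0],[0,0,0],[0,0,0],[0,0,0],[0,0,0],[0,0,0]],"twist":[0,0,0,0,0,0,0,0]}' -1 50
```

```text
[[ 664. -136.    3.]
 [ 715. -308.    3.]
 [ 525. -366.    3.]
 [ 474. -193.    3.]] [ 594.69282313 -250.91263258    3.        ]
clock: 3.68
eef_pos: [514.4, -103.2, 22.5]
tcp_rot: [-3.058, -0.717, -0.001]
wrist_force: [0.6, 0.6, 0.9]
finger_gap: 0.996
finger_force: 0.0
clock: 4.35
eef_pos: [514.2, -104.0, 22.2]
tcp_rot: [-3.059, -0.715, -0.001]
wrist_force: [-0.6, -0.3, 5.9]
finger_gap: 0.157
finger_force: 53.2
```

```bash
python3 -m pendant '{"linear":[[0,0,-0.012],[0,0,-0.028],[0,0,-0.044],[0,0,-0.048],[0,0,-0.048],[0,0,-0.048]],"twist":[0,0,0,0,0,0]}'
python3 -c "
from h import *
rel((563,-64,70),75)"
```

```text
clock: 4.85
eef_pos: [513.9, -103.7, 69.7]
tcp_rot: [-3.059, -0.716, -0.0]
wrist_force: [-0.7, 0.1, -0.7]
finger_gap: 0.151
finger_force: 52.3
t 4.85 pos [ 513.9 -103.7   69.7] head 26.3 tilt [-0.  0. -1.] shift [ 0.0616 -0.0138 -0.0003] twist -48.66 rows 6.8
```

```bash
python3 -m pendant '{"linear":[[0.004,-0.001,0],[0.012,-0.003,0],[0.021,-0.005,0],[0.030,-0.007,0],[0.040,-0.009,0],[0.050,-0.011,0],[0.058,-0.013,0],[0.0616,-0.014,0]],"twist":[-4,-10.5,-17.5,-24.5,-31.5,-38.5,-45,-48.7]}'
python3 -m pendant '{"linear":[[0,0,0],[0,0,0]],"twist":[0,0]}'
python3 - <<'E'
from h import *
rel((593,47,70),75)
im=optics.read_camera("wrist"); cv2.imwrite("pics/w2.png",im)
a=optics.read_camera("top")[95:260,165:480]; cv2.imwrite("pics/t2.png",cv2.resize(a,None,fx=2.5,fy=2.5,interpolation=cv2.INTER_CUBIC))
E
```

```text
clock: 5.52
eef_pos: [563.2, -62.9, 68.7]
tcp_rot: [-2.484, -1.921, 0.0]
wrist_force: [-1.4, -0.7, -1.7]
finger_gap: 0.154
finger_force: 52.3
clock: 5.68
eef_pos: [562.3, -64.1, 68.9]
tcp_rot: [-2.493, -1.91, 0.002]
wrist_force: [-0.3, 0.3, -0.7]
finger_gap: 0.154
finger_force: 52.2
t 5.6833 pos [562.3 -64.1  68.9] head 74.9 tilt [-0.002  0.    -1.   ] shift [ 0.1152  0.0007 -0.0011] twist -0.1 rows 2.8
```

View pics/w2.png

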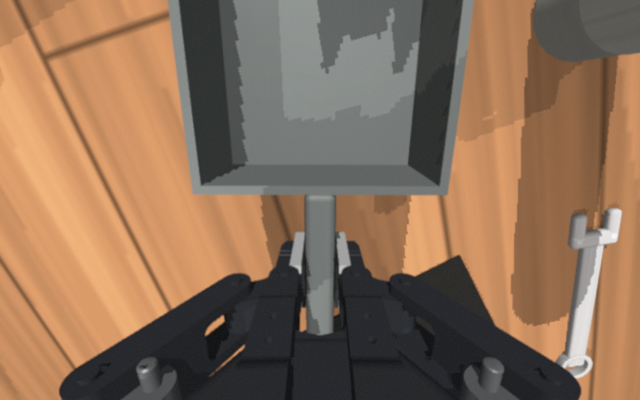

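View pics/t2.png

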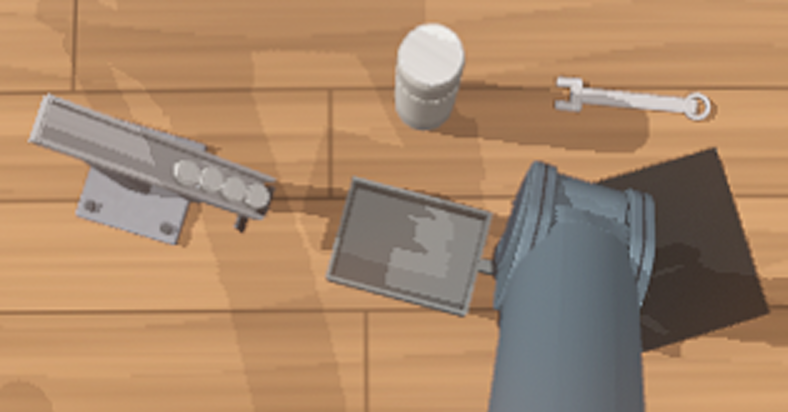

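```bash
python3 - <<'E'
from h import *
C=cam("top"); f=lambda a:np.array(a)/2.5+[165,95]
s=monitor.sense(); z=50+s["eef_pos"][2]-22
u=np.array([.259,.966]); v=np.array([-.966,.259]); M=np.array([631,189])
p=lift(f([(355,180),(328,278),(466,314),(489,213)]),z,C)
print(z,p.round()); d=p[:,:2]-M; print("along",d@u,"lat",d@v, "front c",p[:2].mean(0))
g=lift(f([(241,223)]),90,C); d=g[:,:2]-M; print("paddle bit",d@u,d@v)
s0=lift(f([(257,195),(187,172)]),[179,215],C)[:,:2]-M; print("slugs",s0@u,s0@v)
e=lift(f([(277,180),(265,216)]),[180,180],C)[:,:2]-M;print("end",e@u,e@v)
E
```

```text
97.23556612936792 [[660. 101.  97.]
 [559. 130.  97.]
 [521. -12.  97.]
 [625. -37.  97.]]
along [ -76.96817463  -76.10553583 -222.37412468 -219.89408275] lat [-51.03005858  54.51080165  54.61871964 -52.62326926] front c [609.50085089 115.53356562  97.23556613]
paddle bit [26.93174934] [21.47650799]
slugs [ 3.91442803 66.27333234] [-0.1956756  -0.21643197]
end [-10.91757985  -8.97168649] [-18.82554025  17.47643452]
```

```bash
python3 -m pendant '{"linear":[[0.010,0,0],[0.030,0,0],[0.050,0,0],[0.068,0,0],[0.078,0,0],[0.084,0,0],[0.084,0,0],[0.084,0,0]],"twist":[0,0,0,0,0,0,0,0]}'
python3 -m pendant '{"linear":[[0.006,0,0],[0.012,0,0],[0.018,0,0],[0.024,0,0],[0.030,0,0],[0.035,0,0],[0.035,0,0],[0.035,0,0]],"twist":[0,0,0,0,0,0,0,0]}'
python3 - <<'E'
from h import *
rel((593,47,70),75)
a=optics.read_camera("top")[95:260,165:480]; a=cv2.resize(a,None,fx=2.5,fy=2.5,interpolation=cv2.INTER_CUBIC)[:,:420]
b=cv2.resize(optics.read_camera("side")[80:240,250:400],None,fx=2.5,fy=2.5,interpolation=cv2.INTER_CUBIC)
b=cv2.copyMakeBorder(b,0,a.shape[0]-b.shape[0],0,0,0); cv2.imwrite("pics/t3.png",np.hstack([a,b]))
E
```

```text
clock: 6.45
eef_pos: [584.5, 16.3, 69.7]
tcp_rot: [2.492, 1.912, -0.001]
wrist_force: [0.3, -1.0, 0.1]
finger_gap: 0.154
finger_force: 52.2
clock: 7.12
eef_pos: [593.3, 50.7, 69.4]
tcp_rot: [-2.491, -1.914, 0.002]
wrist_force: [-1.7, -3.9, -3.6]
finger_gap: 0.154
finger_force: 51.8
t 7.1167 pos [593.3  50.7  69.4] head 75.1 tilt [-0.001 -0.001 -1.   ] shift [-0.0036  0.0007 -0.0006] twist 0.05 rows 0.1
```

View pics/t3.png

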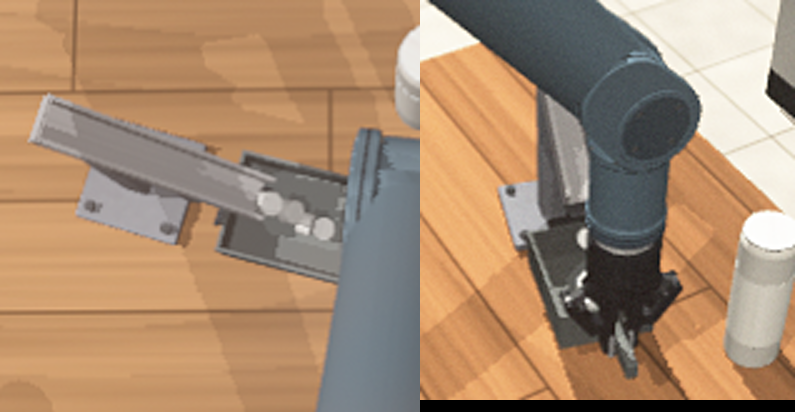

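The gate has opened: the chute is empty and the slugs are landing in the pan, near (270–325,205–230) in the crop. I'll hold briefly, then draw back gently.

```bash
python3 -m pendant '{"linear":[[0,0,0],[0,0,0],[0,0,0],[0,0,0],[0,0,0],[0,0,0],[0,0,0],[0,0,0]],"twist":[0,0,0,0,0,0,0,0]}'
python3 -m pendant '{"linear":[[-0.006,0,0],[-0.018,0,0],[-0.034,0,0],[-0.052,0,0],[-0.071,0,0],[-0.090,0,0],[-0.106,0,0],[-0.117,0,0]],"twist":[0,0,0,0,0,0,0,0]}'
python3 -m pendant '{"linear":[[-0.003,0,0],[-0.003,0,0],[-0.003,0,0]],"twist":[0,0,0]}'
python3 - <<'E'
from h import *
w=optics.read_camera("wrist")[:260,120:520]
a=cv2.resize(optics.read_camera("top")[125:225,165:365],None,fx=2,fy=2,interpolation=cv2.INTER_CUBIC)
a=cv2.copyMakeBorder(a,0,60,0,0,0); cv2.imwrite("pics/w4.png",np.hstack([w,a]))
# place: heading 26
u=np.array([np.cos(np.radians(26)),np.sin(np.radians(26))]); g=np.array([594,-251])-119*u; print(g)
rel((*g,120),26)
E
```

```text
clock: 7.88
eef_pos: [593.9, 50.8, 69.9]
tcp_rot: [2.492, 1.913, 0.0]
wrist_force: [-1.7, -2.1, -3.6]
finger_gap: 0.147
finger_force: 51.6
clock: 8.55
eef_pos: [563.5, -64.5, 70.4]
tcp_rot: [2.493, 1.91, 0.002]
wrist_force: [-0.4, 1.0, -1.4]
finger_gap: 0.154
finger_force: 51.9
clock: 8.8
eef_pos: [563.3, -64.0, 69.9]
tcp_rot: [-2.491, -1.914, -0.002]
wrist_force: [-0.3, 0.2, -2.4]
finger_gap: 0.149
finger_force: 51.9
[ 487.04350849 -303.16616647]
t 8.9 pos [563.3 -63.5  69.8] head 75.1 tilt [ 0.     0.001 -1.   ] shift [-0.2512 -0.0121 -0.0505] twist 49.13 rows 6.9
```

View pics/w4.png

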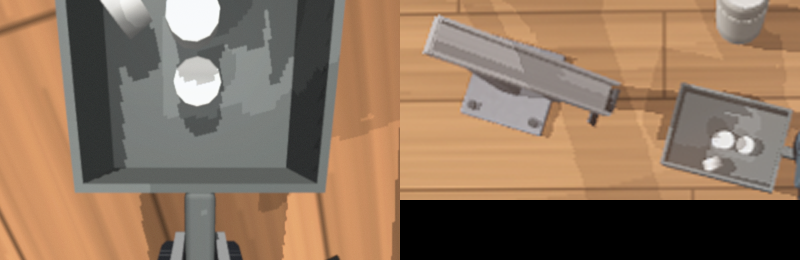

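The paddle has sprung shut and the chute is empty. Three slugs show in the pan: two flat and one on its edge. The upper flat one, at (193,10), looks larger than the nearer one, so it may be sitting on the fourth. I'll check this before moving on.

```bash
python3 - <<'E'
from h import *
s=monitor.sense();optics.read_camera("wrist");C=cam("wrist",s)
for d in optics.cut_out("slug0_center","wrist"): print(np.round(d["rect"]),round(d["p"],2))
for y,c in ((10,193),(78,197)):
  for z in (67,82): p=lift([(c+120-20,y),(c+120+20,y)],z,C); print(y,z,"mm per 40px",np.linalg.norm(p[1]-p[0]),p.mean(0).round())
t=optics.read_camera("top"); b=optics.read_camera("side")
for c in("top","side"): print(c,[(np.round(d["rect"]).tolist(),round(d["p"],2)) for d in optics.look_for("slug0_center",c)])
a=cv2.resize(t[150:205,320:380],(400,367),interpolation=cv2.INTER_CUBIC); b=cv2.resize(b[130:230,260:370],(400,367),interpolation=cv2.INTER_CUBIC)
cv2.imwrite("pics/t5.png",np.hstack([a,b]))
E
```

```text
[292.  52.  48.  55.] 0.9
10 67 mm per 40px 18.356487102212032 [591.  51.  67.]
10 82 mm per 40px 16.482000835136237 [591.  47.  82.]
78 67 mm per 40px 19.495855264193487 [586.  23.  67.]
78 82 mm per 40px 17.505021573948653 [585.  21.  82.]
top [([334.0, 193.0, 7.0, 9.0], 0.51)]
side []
```

View pics/t5.png

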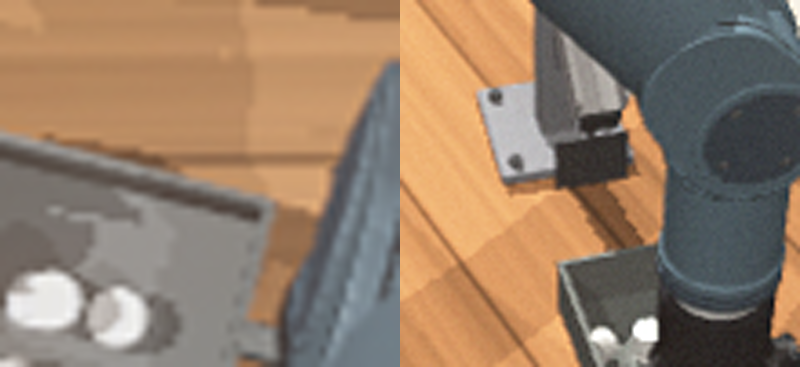

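At stacked height the large slug measures 23 mm across, against 26 mm if it were on the floor. So it is lying on the fourth slug, and the bench and chute are clear. Carrying to the mat.

```bash
python3 -m pendant '{"linear":[[-0.006,0,-0.001],[-0.018,-0.001,-0.004],[-0.034,-0.002,-0.008],[-0.052,-0.003,-0.012],[-0.070,-0.004,-0.016],[-0.088,-0.004,-0.020],[-0.106,-0.005,-0.020],[-0.124,-0.006,-0.020]],"twist":[1.2,3.6,7,10.5,14,17.5,21,24.5]}'
python3 -c "
from h import *
rel((487,-303,80),26)"
```

```text
clock: 9.87
eef_pos: [524.3, -185.7, 90.2]
tcp_rot: [2.845, 1.33, 0.001]
wrist_force: [-0.3, -0.0, -2.1]
finger_gap: 0.151
finger_force: 51.9
t 9.8667 pos [ 524.3 -185.7   90.2] head 50.1 tilt [ 0.001 -0.    -1.   ] shift [-0.114   0.0466  0.0103] twist 24.11 rows 3.4
```

```bash
python3 -m pendant '{"linear":[[-0.017,0.007,0],[-0.034,0.014,0],[-0.051,0.021,0],[-0.068,0.028,0],[-0.085,0.035,0],[-0.099,0.040,0],[-0.109,0.0445,0],[-0.114,0.0466,0]],"twist":[3.6,7.2,10.8,14.4,18,21,23,24.1]}'
python3 -m pendant '{"linear":[[0,0,0],[0,0,0.006],[0,0,0.018],[0,0,0.032],[0,0,0.044],[0,0,0.052],[0,0,0.056],[0,0,0.058]],"twist":[0,0,0,0,0,0,0,0]}'
python3 - <<'E'
from h import *
rel((487,-303,25),26)
s=monitor.sense();im=optics.read_camera("wrist");cv2.imwrite("pics/w6.png",im)
C=cam("top");optics.read_camera("top")
for d in optics.cut_out("pan","top")[:2]:print(d["p"],d["rect"])
E
```

```text
clock: 10.53
eef_pos: [487.6, -303.1, 89.9]
tcp_rot: [3.059, 0.71, -0.001]
wrist_force: [-0.6, 0.6, -1.7]
finger_gap: 0.152
finger_force: 51.9
clock: 11.2
eef_pos: [487.6, -300.8, 30.9]
tcp_rot: [-3.057, -0.718, 0.002]
wrist_force: [-4.1, -0.4, 3.0]
finger_gap: 0.155
finger_force: 52.6
t 11.2 pos [ 487.6 -300.8   30.9] head 26.4 tilt [-0.002  0.001 -1.   ] shift [-0.0015  0.0017  0.0059] twist 0.42 rows 0.2
0.89 [403.2, 161.9, 66.1, 89.6]
```

View pics/w6.png

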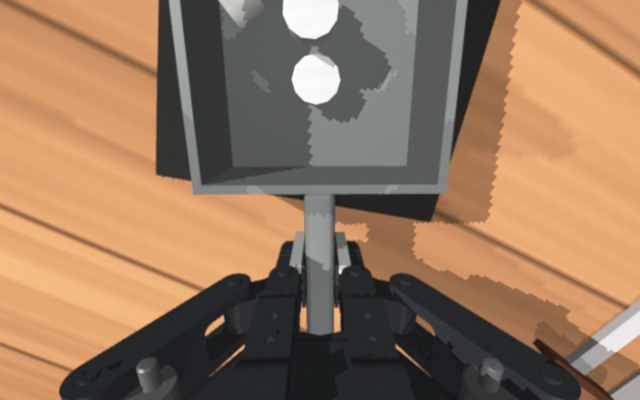

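The pan is centred over the mat and its nose is just touching, at +3 N; the slugs are unchanged. Lowering the last few millimetres.

```bash
python3 -m pendant '{"linear":[[0,0,0.001],[0,0,0.002],[0,0,0.003],[0,0,0.004],[0,0,0.005],[0,0,0.006],[0,0,0.006],[0,0,0.006]],"twist":[0,0,0,0,0,0,0,0]}'
python3 - <<'E'
from h import *
C=cam("top");im=optics.read_camera("top")
cv2.imwrite("pics/t7.png",cv2.resize(im[140:260,380:490],None,fx=5,fy=5,interpolation=cv2.INTER_CUBIC))
E
```

```text
clock: 12.02
eef_pos: [488.4, -301.2, 25.8]
tcp_rot: [3.058, 0.717, 0.0]
wrist_force: [-2.8, -1.1, 3.4]
finger_gap: 0.153
finger_force: 52.6
```

View pics/t7.png

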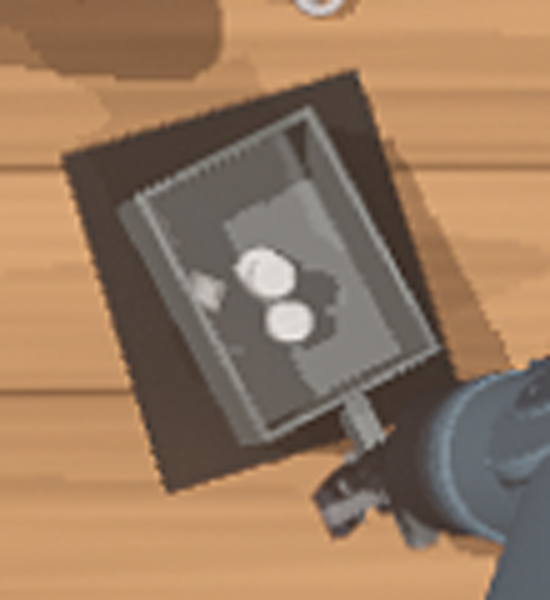

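The pan lies flat on the mat. The top view shows two stacked slugs at (265,272), one flat at (290,322) and one on edge at (207,292), so all four are aboard.

```bash
python3 - <<'E'
from h import *
p=lift(np.array([(137,195),(308,108),(438,350),(265,438)])/5+[380,140],53,cam("top")); print(p.round(),p.mean(0))
E
python3 -m pendant '{"linear":[[0,0,0],[0,0,0],[0,0,0],[0,0,0],[0,0,0],[0,0,0],[0,0,0]],"twist":[0,0,0,0,0,0,0]}' 1
python3 -m pendant '{"linear":[[0,0,-0.008],[0,0,-0.025],[0,0,-0.050],[0,0,-0.080],[0,0,-0.110],[0,0,-0.130],[0,0,-0.130],[0,0,-0.130]],"twist":[0,0,0,0,0,0,0,0]}'
python3 - <<'E'
from h import *
w=optics.read_camera("wrist");t=optics.read_camera("top")[95:260,250:490]
t=cv2.resize(t,(400,275),interpolation=cv2.INTER_CUBIC);w=cv2.resize(w[:,100:540],(302,275))
cv2.imwrite("pics/f.png",np.hstack([w,t]))
E
```

```text
[[ 634. -169.   53.]
 [ 681. -265.   53.]
 [ 548. -331.   53.]
 [ 502. -235.   53.]] [ 591.20399639 -249.96201983   53.        ]
clock: 12.65
eef_pos: [488.5, -300.9, 25.8]
tcp_rot: [-3.058, -0.718, -0.0]
wrist_force: [-1.1, 0.6, -0.4]
finger_gap: 1.003
finger_force: 0.0
clock: 13.32
eef_pos: [489.1, -301.2, 157.3]
tcp_rot: [3.057, 0.718, 0.004]
wrist_force: [0.8, -0.6, -0.5]
finger_gap: 1.0
finger_force: 0.0
```

View pics/f.png

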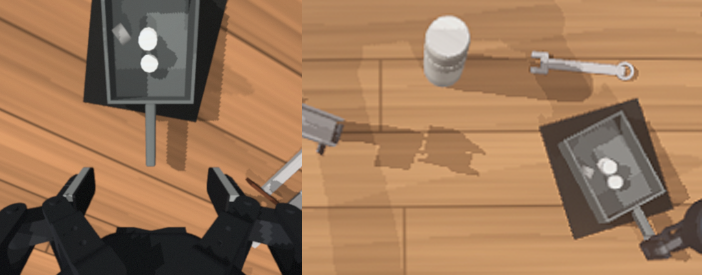

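The pan sits upright within about 3 mm of the mat's centre with the slugs in it. The gripper is clear, and the can and wrench haven't moved. Handing in.

```bash
python3 -c "
from workcell import r
print(r.job_done())"
```

```text
the job is handed in; nothing more can be done
None
```

The job is handed in at about 13.5 s of robot time: the pan is upright within about 3 mm of the mat's centre with all four slugs in it (one lies under another), the paddle is shut, the gripper is clear, and the can, wrench and pot were left alone.

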